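# Load a copper ferrule into the engraving cradle

### The arm

A 7-joint arm with a two-finger parallel gripper is mounted at the origin on the work surface. World frame = base frame: x ahead of the robot, y to its left, z up, the work surface at z = 0. Lengths are in m, angles in rad, forces in N, time in s.
With the tool pointing down it reaches from about 0.4 to 0.85 m from the base axis. Payload 10.4 kg.
Tool frame: the origin (TCP) lies at the very end of the fingers, on their centre line; the grasp point (between the pads) lies 19 mm behind it; z points along the fingers, y is the line along which they close (so a half turn about z gives the same grasp; the last joint's range is limited). The gripper opens to 87 mm and grips with 3 to 60 N. Pads are 19 mm wide; open, the fingers measure 117 mm over their backs; the gripper's body (75 mm by 190 mm) begins 51 mm behind the grasp point.
Start: joints at [1.308, 0.332, -0.065, 1.46, 0.022, 1.35, -0.088], TCP at [0.148, -0.607, 0.223] pointing down, gripper open.
Joint ranges: [-2.6, 2.6], [-0.5, 2.12], [-1.47, 1.34], [0.16, 2.42], [-1.27, 4.41], [0.06, 2.06], [-2.6, 2.6]. Speed limits (rad/s): [2.22, 2.22, 2.79, 2.79, 3.14, 3.14, 3.14].

### API

Orientations are given as a unit quaternion [x, y, z, w].
In Python, from bench import status, camera, order gives the robot as it stands.
- The arm moves only by the tool jog_arm, never from a script. Its argument "plan" is a list of rows, each a list of 7 numbers: the turn, a rotation vector about the tool's x, y, z in rad, then the shift along the tool's x, y, z in mm, then the opening, from -1 (shut) to 1 (fully open). A call has 1 to 12 rows; each row is the pose to reach, as a shift and turn from the pose commanded when the call began, along the tool's axes at that moment; what a row does not reach only later rows make up. A row lasts 1/10 s, in which the tool goes at most 50 mm and 8.59 degrees, less where a joint would pass 70% of its speed; a pose out of reach is approached as far as the arm can. A call with a gripper value outside its range is refused whole. The fingers move at their own pace and stop on an object; "squeeze" is the grip in N (left out, the last holds). Time passes only in rows, so rows that repeat a pose let the fingers close. It gives the time, the measured TCP pose, the force, the opening and the grip force at its end, in the units of the state.
- status.read_state(): the state, without advancing time (a new reading comes with each control period).
- camera(name): name is "scene" or "side" or "wrist"; returns a dict with "image" (420x560x3 uint8, red, green, blue), "z_map" (420x560 float32, m along the optical axis (not along the pixel's ray), 0 where there is no reading), "fx", "fy", "cx", "cy" (pixels), "world_from_camera" (4x4, takes a point from camera to world coordinates); the wrist camera has in their place "mount" (4x4, takes a point from camera to tool coordinates, whose origin is the TCP and whose axes are the flange's). Camera axes: x right, y down, z forward; pixel columns grow to the right and rows downward; lengths in m; the calibration is good to about 2 mm. The wrist camera is an equidistant fisheye: a pixel r from the principal point sees the ray r / f radians off the axis. A picture is of the moment at which its call begins: read the wrist's pose just before it.
- order.close_job(): hands the job in; it is judged then, once.
The state is a dict: "time": time; "joint_positions": joint angles; "joint_vel": joint speeds; "joint_torque": joint torques, N m; "ee_pos": TCP position; "eef_rot": TCP orientation; "ft_force": force on the tool from outside, world axes, zero at the start; "torque": the same for the moment, N m; "width": finger opening in m; "grip_force": force on a finger pad.
Only numpy, scipy, OpenCV 4.12 (cv2) and the standard library are available. Lean on these libraries where they do the work, as an engineer would, in place of code of your own. Each camera call takes 0.05 s, during which the arm holds its last target. There are 200 camera calls.

### The job

Take the copper ferrule out of the pocket tray and lay it on its side, lengthwise, in the trough of the blue engraving cradle; the cradle's jaw stands nearly shut and must first be slid back by its red tab. Then slide the jaw up so that the ferrule is held snugly between jaw and end stop. Do not drop the ferrule, and leave the steel ferrules and everything else on the bench where they are.

Things in the scene. Friction and masses are not known exactly. Their poses are not given: they have to be found in the camera images.
- tray: Fixed white plastic pocket tray, 150 x 150 x 20 mm, origin under its centre, z up. 3 x 3 square pockets 23 mm wide and 14 mm deep (pocket floor 6 mm above the bench), centres at -46, 0, +46 mm along its x and y. The middle pocket and its four side neighbours each hold an upright ferrule.
- copper: The copper-coloured ferrule: a cylinder 18 mm in diameter and 40 mm long, about 60 g, standing upright in a pocket, its upper 26 mm above the tray. Origin at the centre of its lower end, z along its axis.
- copper_mid (a point): Middle of the copper ferrule, 20 mm from each end; z along its axis.
- steel1: A dark steel ferrule, otherwise like the copper one (18 mm diameter, 40 mm long), upright in another pocket; origin at the centre of its lower end. Stays there.
- steel2: A dark steel ferrule, otherwise like the copper one (18 mm diameter, 40 mm long), upright in another pocket; origin at the centre of its lower end. Stays there.
- steel3: A dark steel ferrule, otherwise like the copper one (18 mm diameter, 40 mm long), upright in another pocket; origin at the centre of its lower end. Stays there.
- steel4: A dark steel ferrule, otherwise like the copper one (18 mm diameter, 40 mm long), upright in another pocket; origin at the centre of its lower end. Stays there.
- cradle: Fixed cradle, blue base 190 x 66 x 20 mm (x -105 to 85), origin on its underside, x along the trough towards the end stop. Trough floor flat, 24 mm wide about y = 0, 20 mm above the bench, between rails leaning outwards (32 mm apart at their tops, 32 mm above the bench, outer edges y = +-27). End stop: face at x = 60 mm, 16 mm thick, 44 mm wide, top 42 mm above the bench.
- jaw (a joint): Sliding jaw in the trough: the value is the gap in m between the jaw's face and the end stop's face; 0 shut, 0.105 fully back (towards the cradle's -x). It starts between 0.006 and 0.030, slides with about 2 N and stays where it is left.
- jaw_tab (a point): Centre of the top of the jaw's red tab, 75 mm above the bench. Tab and jaw are 12 mm thick along the trough (jaw face 6 mm to the cradle's +x of this point); the tab is 24 mm wide across it and 35 mm tall (40 to 75 mm above the bench), the steel jaw below it 20 mm wide.
- punch_stand: Fixed dark-wood block 44 x 60 x 50 mm with six thin steel punches upright in it, 130 mm tall in all, close beside one end (its x or -x side) of the tray. Origin under its centre. An obstacle.
- oil_bottle: Loose white bottle with red cap, 44 mm in diameter, 120 mm tall, close beside the other end of the tray; origin under its centre. Leave alone.
- punch: Loose steel punch, 8 mm thick, 110 mm long along its x, lying on the bench close beside the cradle's -y side. Leave alone.
- hammer: Loose hammer 220 mm long lying on the bench at the far left. Leave alone.
- copper_plate: Loose octagonal copper plate 80 mm across and 4 mm thick, flat on the bench between tray and cradle. Leave alone.

How it is judged:
On the way, in this order (a step that is already met when the one before it is completed fails the run):
1. the jaw is slid back to a gap of more than 45 mm (value of joint jaw above 0.045 m), for 0.1 s.
2. the copper ferrule lies on its side in the trough between the jaw and the end stop (angle between copper_mid's own z axis and vertical between 1.42 and 1.72 rad and y of copper_mid in the frame of cradle between -0.007 and 0.007 m and z of copper_mid in the frame of cradle between 0.025 and 0.034 m and x of copper_mid in the frame of cradle between -0.06 and 0.046 m), for 0.2 s.
At the end, for the whole second after the job is handed in: The copper ferrule lies at rest on its side in the trough, along it within 0.12 rad, within 7 mm of its middle line, its middle 15 to 25 mm from the stop's face, and the jaw's gap is 37 to 43 mm (no more than 3 mm of play on the 40 mm ferrule) (angle between copper_mid's own z axis and vertical between 1.42 and 1.72 rad and y of copper_mid in the frame of cradle between -0.007 and 0.007 m and z of copper_mid in the frame of cradle between 0.025 and 0.034 m and x of copper_mid in the frame of cradle between 0.035 and 0.045 m and angle between the z axis of copper_mid and the x axis of cradle, either way round below 0.12 rad and value of joint jaw between 0.037 and 0.043 m and linear speed of copper below 0.02 m/s); the robot touches nothing.
It fails at once if a steel ferrule is moved by more than 15 mm or tipped by more than 0.35 rad (distance of any of steel1, steel2, steel3, steel4 from where it was at the start of the episode above 0.015 m or angle between any of steel1, steel2, steel3, steel4's own z axis and vertical above 0.35 rad).
It fails at once if the bottle, punch, hammer or copper plate is moved by more than 25 mm (distance of any of oil_bottle, punch, hammer, copper_plate from where it was at the start of the episode above 0.025 m).
It fails at once if the copper ferrule is dropped: it moves faster than 0.75 m/s (a fall of about 30 mm) with no finger touching it (linear speed of copper above 0.75 m/s and contact force between the fingers and copper below 0.02 N).
It also fails if it takes over 64 s, if anything falls off the work surface, if the arm or the gripper's body presses on something with over 40 N, if the wrist force passes 120 N, or if a joint passes its speed limit or range.

## Working session

There is one attempt and no reset: what is moved stays moved. The work goes in short steps, Python scripts to look and compute and a tool call to move; the robot and the scene stay as the last step left them, time stands still between calls to the robot, and variables do not carry over. Pictures are saved under pics/ and viewed, at most 10 in all, crops included, and the job is handed in when it is done.

Besides the shell and the picture viewer there is one more tool, called after ">>>" by a JSON object that holds its "op" and its "data". jog_arm: Moves the arm, as the interface text tells. Its arguments: {"type":"object","properties":{"plan":{"type":"array"},"squeeze":{"type":"number"}},"required":["plan"]}

```bash
mkdir -p pics; ls
python3 - <<'E'
from bench import status,camera
import cv2,numpy as np
s=status.read_state();print(s)
for n in("scene","side"):
    c=camera(n);cv2.imwrite(f"pics/{n}0.png",c["image"][:,:,::-1]);np.savez(f"pics/{n}0.npz",**c)
    print(n,c["fx"],c["fy"],c["cx"],c["cy"],c["world_from_camera"].round(4).tolist(),(c["z_map"]>0).mean())
E
```

```text
pics
{'time': 0.0, 'joint_positions': array([ 1.30843802,  0.33287687, -0.06469437,  1.46094447,  0.0215834 ,
        1.3498905 , -0.08849894]), 'joint_vel': array([ 0.00136446, -0.00029432,  0.00212357, -0.00100425, -0.00070433,
        0.00017291, -0.00016134]), 'joint_torque': array([-4.34004633e-04, -6.23261762e+01,  2.41184060e-02, -3.89893878e+01,
       -6.14507147e-02,  3.98060633e-02,  1.18348407e-04]), 'ee_pos': array([ 0.14832199, -0.6067469 ,  0.22174929]), 'eef_rot': array([ 9.92822057e-01,  1.19598725e-01, -1.10706913e-04, -7.03585864e-04]), 'ft_force': array([-0.93707278, -0.69771913,  1.34059036]), 'torque': array([-0.02228579,  0.01425146,  0.00206741]), 'grip_force': 0.0, 'width': 0.08689195225406683}
scene 380.3821955414515 380.3821955414515 274.0573867965632 210.6359631277828 [[0.6214, 0.5212, -0.585, 1.0495], [0.7834, -0.4257, 0.4528, -0.3088], [-0.013, -0.7397, -0.6728, 0.6715], [0.0, 0.0, 0.0, 1.0]] 0.9959098639455782
side 495.37693953069527 495.37693953069527 285.53230993686833 203.6881494565184 [[-0.8634, -0.2722, 0.4248, 0.0886], [-0.5045, 0.4746, -0.7213, 0.8592], [-0.0053, -0.8371, -0.5471, 0.6655], [0.0, 0.0, 0.0, 1.0]] 0.9960714285714286
```

View pics/scene0.png

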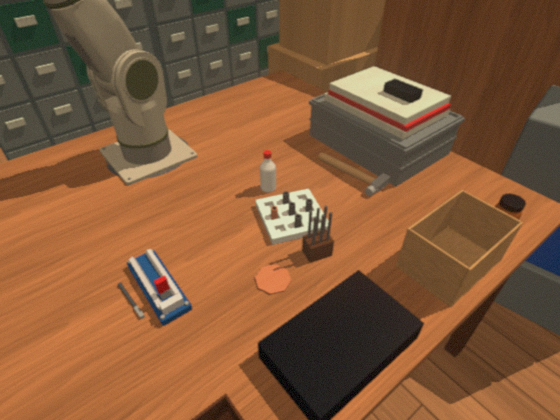

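View pics/side0.png

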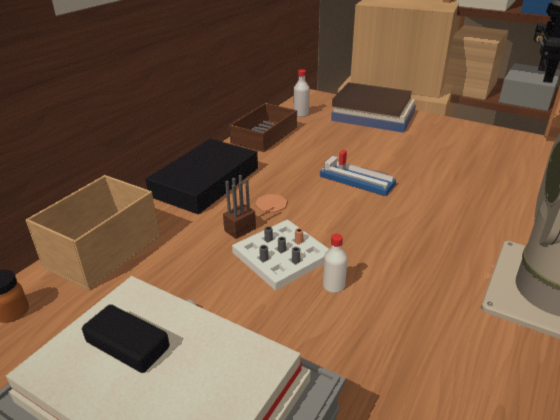

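Both views show the tray (scene ≈(292,214)), with copper at (274,212) in the pocket on the bottle side. The cradle is at (158,285) with its red tab at (162,285). The punch stand is at (318,245) and the bottle at (268,172). Next I'll localise these using depth.

```bash
cat > h.py <<'E'
import numpy as np,cv2
def load(n):return dict(np.load(f"pics/{n}.npz"))
def pts(c):
    h,w=c["z_map"].shape;v,u=np.mgrid[:h,:w];z=c["z_map"]
    P=np.stack([(u-c["cx"])/c["fx"]*z,(v-c["cy"])/c["fy"]*z,z],-1)
    T=c["world_from_camera"];return P@T[:3,:3].T+T[:3,3]
E
python3 - <<'E'
from h import *
for n,tr,cr in(("scene0",(245,180,335,250),(110,235,200,330)),("side0",(225,215,335,290),(310,145,405,200))):
    c=load(n);W=pts(c);hsv=cv2.cvtColor(c["image"],cv2.COLOR_RGB2HSV);H,S,V=[hsv[...,i].astype(int) for i in range(3)]
    def box(b):
        m=np.zeros(H.shape,bool);m[b[1]:b[3],b[0]:b[2]]=1;return m
    def rep(k,m):
        p=W[m];print(n,k,m.sum(),np.median(p,0).round(4),p.min(0).round(3),p.max(0).round(3));return p
    X=W[...,2]
    t=box(tr)&(S<70)&(V>120)&(abs(X-.02)<.006);p=rep("tray",t);print(cv2.minAreaRect(p[:,:2].astype(np.float32)*1000))
    rep("copper",box(tr)&(X>.03)&(X<.06)&(S>110)&((H<15)|(H>170)))
    q=rep("cuptop",box(tr)&(X>.041)&(X<.06)&(S>110)&((H<15)|(H>170)))
    d=box(tr)&(X>.043)&(X<.055)&(V<90);_,L,st,ce=cv2.connectedComponentsWithStats(d.astype(np.uint8))
    for i in range(1,len(st)):
        if st[i][4]>8:print("dark",st[i][4],W[L==i].mean(0).round(3))
    b=box(cr)&(H>95)&(H<125)&(S>120)&(X<.04);p=rep("blue",b)
    a=box(cr)&(X>.012)&(X<.036);p=rep("cradle",a);print(cv2.minAreaRect(p[:,:2].astype(np.float32)*1000))
    r=box(cr)&((H<8)|(H>172))&(S>150)&(X>.045);rep("tab",r)
    rep("tabtop",r&(X>.071))
    rep("punch",box((100,270,160,330) if n=="scene0" else (300,140,420,215))&(X>.004)&(X<.012))
E
```

```text
scene0 tray 1628 [0.515  0.1472 0.0191] [0.378 0.066 0.014] [0.606 0.256 0.026]
((488.30621337890625, 170.9685516357422), (150.21975708007812, 206.2375030517578), 69.50141906738281)
scene0 copper 418 [0.6495 0.1216 0.0482] [0.463 0.097 0.03 ] [0.672 0.187 0.059]
scene0 cuptop 337 [0.6488 0.1224 0.0488] [0.463 0.097 0.041] [0.672 0.187 0.059]
dark 13 [0.474 0.175 0.046]
dark 13 [0.533 0.202 0.045]
dark 15 [0.514 0.16  0.045]
dark 15 [0.557 0.144 0.045]
dark 10 [0.634 0.137 0.05 ]
dark 121 [0.647 0.118 0.048]
scene0 blue 597 [ 0.49   -0.2071  0.0189] [ 0.409 -0.237  0.007] [ 0.597 -0.175  0.023]
scene0 cradle 1942 [ 0.5019 -0.2067  0.0207] [ 0.407 -0.237  0.012] [ 0.597 -0.167  0.036]
((501.85040283203125, -201.83935546875), (66.13953399658203, 190.0178985595703), 88.17435455322266)
scene0 tab 160 [ 0.5505 -0.2056  0.0663] [ 0.539 -0.216  0.045] [ 0.553 -0.194  0.077]
scene0 tabtop 60 [ 0.547  -0.2046  0.0742] [ 0.539 -0.215  0.072] [ 0.553 -0.194  0.077]
scene0 punch 189 [ 0.5011 -0.2621  0.0071] [ 0.429 -0.268  0.004] [ 0.576 -0.232  0.012]
side0 tray 2696 [0.4997 0.1781 0.0215] [0.3
[... 295 characters left out ...]
]
dark 13 [0.631 0.145 0.052]
dark 68 [0.628 0.147 0.047]
dark 29 [0.551 0.148 0.047]
dark 32 [0.507 0.165 0.047]
dark 33 [0.525 0.208 0.047]
dark 37 [0.465 0.181 0.047]
side0 blue 474 [ 0.4818 -0.1721  0.0162] [ 0.401 -0.222  0.005] [ 0.588 -0.164  0.025]
side0 cradle 1184 [ 0.4845 -0.1828  0.0242] [ 0.401 -0.26   0.012] [ 0.593 -0.164  0.036]
((496.9572448730469, -212.4935302734375), (95.6031723022461, 191.34310913085938), 89.63809967041016)
side0 tab 98 [ 0.5392 -0.1972  0.0662] [ 0.089 -0.218  0.045] [0.549 0.859 0.665]
side0 tabtop 33 [ 0.5403 -0.1975  0.0766] [ 0.089 -0.218  0.071] [0.548 0.859 0.665]
side0 punch 1097 [ 0.5087 -0.2292  0.0047] [ 0.319 -0.518  0.004] [0.735 0.008 0.012]
```

Run:
```python
from h import *
for n,tr,cr in(("scene0",(245,180,335,250),(110,235,200,330)),("side0",(225,215,335,290),(310,145,405,200))):
    c=load(n);W=pts(c);hsv=cv2.cvtColor(c["image"],cv2.COLOR_RGB2HSV);H,S,V=[hsv[...,i].astype(int) for i in range(3)]
    X=W[...,2]
    def box(b):
        m=np.zeros(H.shape,bool);m[b[1]:b[3],b[0]:b[2]]=1;return m
    def big(m):
        _,L,st,_=cv2.connectedComponentsWithStats(m.astype(np.uint8));return L==1+np.argmax(st[1:,4])
    t=big(box(tr)&(S<80)&(V>110)&(X<.026)&(X>.016))
    print(n,"tray",cv2.minAreaRect(W[t][:,:2].astype(np.float32)*1000))
    near=(np.hypot(W[...,0]-.491,W[...,1]-.121)<.03)&(X>.028)&(X<.055)
    p=W[near];print("cu",near.sum(),p.min(0).round(3),p.max(0).round(3),p.mean(0).round(4),hsv[near].mean(0))
    a=big(box(cr)&(X>.013)&(X<.046)&(W[...,1]>-.245));p=W[a];print("cradle",cv2.minAreaRect(p[:,:2].astype(np.float32)*1000))
    r=big(box(cr)&((H<8)|(H>172))&(S>150)&(X>.045)&(X<.09));p=W[r&(X>.07)];print("tab",p.mean(0),cv2.minAreaRect(W[r][:,:2].astype(np.float32)*1000))
    for k,lo,hi in(("punches",.06,.14),):
        m=box((230,130,350,260) if n=="scene0" else (210,150,360,300))&(X>lo)&(X<hi);_,L,st,ce=cv2.connectedComponentsWithStats(m.astype(np.uint8))
        for i in range(1,len(st)):
            if st[i][4]>15:q=W[L==i];print(k,st[i][4],q.min(0).round(3),q.max(0).round(3))
```

```text
scene0 tray ((513.908203125, 162.57833862304688), (151.67420959472656, 152.3387908935547), 69.52729797363281)
cu 62 [0.489 0.11  0.028] [0.505 0.126 0.047] [0.4992 0.1171 0.04  ] [ 11.9516129  131.24193548 144.48387097]
cradle ((501.85040283203125, -201.83935546875), (66.13953399658203, 190.0178985595703), 88.17435455322266)
tab [ 0.54726774 -0.20467869  0.07396918] ((546.422119140625, -204.9342803955078), (13.782002449035645, 21.453458786010742), 3.4025440216064453)
punches 109 [0.338 0.466 0.06 ] [0.416 0.475 0.092]
punches 276 [0.365 0.169 0.061] [0.402 0.211 0.121]
punches 140 [0.633 0.123 0.061] [0.657 0.155 0.131]
punches 143 [0.629 0.106 0.061] [0.653 0.135 0.131]
punches 80 [0.624 0.112 0.06 ] [0.631 0.12  0.131]
punches 83 [0.655 0.14  0.061] [0.663 0.148 0.131]
side0 tray ((511.1087646484375, 161.1778564453125), (153.986328125, 154.8889923095703), 69.53043365478516)
cu 94 [0.484 0.11  0.028] [0.502 0.128 0.05 ] [0.4914 0.1222 0.0412] [ 10.32978723 129.74468085 149.88297872]
cradle ((497.0498962402344, -197.81790161132812), (66.25133514404297, 191.34310913085938), 89.63809967041016)
tab [ 0.54125037 -0.20056444  0.07537582] ((542.1670532226562, -202.5803680419922), (31.00005531311035, 13.441664695739746), 84.49401092529297)
punches 61 [ 0.535 -0.218  0.061] [ 0.549 -0.187  0.079]
punches 126 [0.622 0.105 0.06 ] [0.647 0.14  0.133]
punches 137 [0.629 0.122 0.06 ] [0.656 0.155 0.132]
punches 95 [0.619 0.109 0.06 ] [0.627 0.12  0.133]
punches 97 [0.649 0.139 0.06 ] [0.66  0.148 0.133]
punches 587 [0.353 0.174 0.06 ] [0.395 0.213 0.124]
```

```bash
cat >> h.py <<'E'
from scipy.spatial.transform import Rotation as Rn
def state():
    from bench import status
    s=status.read_state()
    with open("log.txt","a") as f:print(*s["joint_positions"],*s["ee_pos"],*s["eef_rot"],file=f)
    return s
def tool(az,tilt,flip=0):
    """tool z points to azimuth az (deg), 'tilt' deg off straight down; tool y horizontal, across"""
    a,t=np.radians([az,tilt]);z=np.array([np.cos(a)*np.sin(t),np.sin(a)*np.sin(t),-np.cos(t)])
    y=np.array([np.sin(a),-np.cos(a),0])*(-1 if flip else 1)
    return Rn.from_matrix(np.stack([np.cross(y,z),y,z],1))
def go(p,R,s=None):
    s=s or state();R0=Rn.from_quat(s["eef_rot"])
    print("turn",(R0.inv()*R).as_rotvec().round(3),"shift",(R0.inv().apply(np.array(p)-s["ee_pos"])*1000).round(1))
E
python3 - <<'E'
from h import *
go([.5443,-.2026,.13],tool(-1.1,0))
E
```

```text
turn [-0.001  0.     0.259] shift [ 480.6 -298.5   92.2]
```

>>> {"op": "jog_arm", "data": {"plan": [[0, 0, 0.259, 480.6, -298.5, 92, 0], [0, 0, 0.259, 480.6, -298.5, 92, 0], [0, 0, 0.259, 480.6, -298.5, 92, 0], [0, 0, 0.259, 480.6, -298.5, 92, 0], [0, 0, 0.259, 480.6, -298.5, 92, 0], [0, 0, 0.259, 480.6, -298.5, 92, 0], [0, 0, 0.259, 480.6, -298.5, 92, 0], [0, 0, 0.259, 480.6, -298.5, 92, 0], [0, 0, 0.259, 480.6, -298.5, 92, 0], [0, 0, 0.259, 480.6, -298.5, 92, 0], [0, 0, 0.259, 480.6, -298.5, 92, 0], [0, 0, 0.259, 480.6, -298.5, 92, 0]], "squeeze": 10}}

```text
time: 1.3
ee_pos: [0.5466, -0.1981, 0.1296]
eef_rot: [1.0, -0.007, -0.0, -0.001]
ft_force: [0.4, 0.0, 0.5]
width: 0.0434
grip_force: 0.0
```

>>> {"op": "jog_arm", "data": {"plan": [[0, 0, 0, 0, 0, 0, 0]]}}

```text
time: 1.4
ee_pos: [0.5462, -0.1984, 0.1294]
eef_rot: [1.0, -0.006, -0.0, -0.001]
ft_force: [-0.8, -0.3, 0.2]
width: 0.0432
grip_force: 0.0
```

Run:
```python
from h import *
from bench import camera
s=state();print(s["ee_pos"],s["joint_positions"].round(3),s["time"])
go([.5443,-.2026,.055],tool(-1.1,0),s)
c=camera("wrist");np.savez("pics/wrist1.npz",**c);cv2.imwrite("pics/wrist1.png",c["image"][:,:,::-1]);print(c["fx"],c["cx"],c["cy"],c["mount"].round(4).tolist())
```

```text
[ 0.54621771 -0.19840619  0.12944193] [ 0.599  0.335 -0.394  1.678  0.136  1.157 -1.414] 1.4
turn [-0.003  0.001  0.006] shift [-1.8  4.4 74.4]
325.19226210127806 278.8130877337978 207.6554962728632 [[-0.0015, -0.9626, -0.2708, 0.0745], [1.0, -0.0014, -0.0004, 0.0002], [0.0, -0.2708, 0.9626, -0.1626], [0.0, 0.0, 0.0, 1.0]]
```

View pics/wrist1.png

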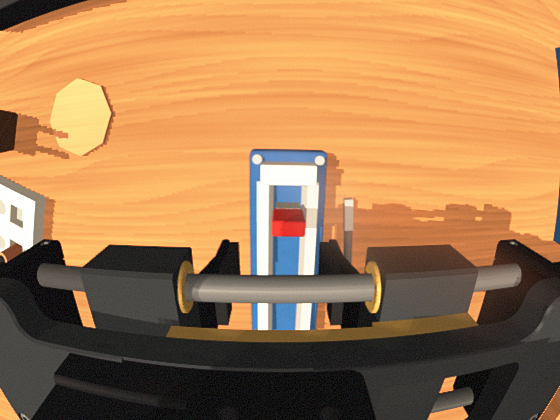

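The wrist view shows the red tab at (289,222). The stop end is at the top around (288,160), the trough is vertical, and the punch is at (348,225). I'll cast the tab and cradle features to the bench frame.

```bash
cat >> h.py <<'E'
def wray(c,s,u,v,z):
    """wrist-camera pixels -> world points on plane z"""
    u,v=np.atleast_1d(u).astype(float),np.atleast_1d(v).astype(float)
    dx,dy=u-c["cx"],v-c["cy"];r=np.hypot(dx,dy)+1e-9;t=r/c["fx"]
    d=np.stack([np.sin(t)*dx/r,np.sin(t)*dy/r,np.cos(t)],-1)
    R=Rn.from_quat(s["eef_rot"]);M=c["mount"]
    d=R.apply(d@M[:3,:3].T);o=R.apply(M[:3,3])+s["ee_pos"]
    return o+d*((z-o[2])/d[:,2])[:,None]
E
python3 - <<'E'
from h import *
c=load("wrist1");s=state()
hsv=cv2.cvtColor(c["image"],cv2.COLOR_RGB2HSV);H,S,V=[hsv[...,i].astype(int) for i in range(3)]
m=((H<8)|(H>172))&(S>150)&(V>90);m[:200]=0;m[245:]=0;m[:,:265]=0;m[:,315:]=0
vs,us=np.nonzero(m);print(us.min(),us.max(),vs.min(),vs.max(),[ (v,us[vs==v].min(),us[vs==v].max(),int(V[v,us[vs==v]].mean())) for v in range(vs.min(),vs.max()+1,2)])
print(wray(c,s,[257,319.5],[159.5,160.5],.032).round(4).tolist())
print("blue edges",wray(c,s,[250,326,251,325],[158,159,320,320],.020).round(4).tolist())
print("railtop inner/outer",wray(c,s,[260,318],[200,200],.032).round(4).tolist())
print("tab top far/near",wray(c,s,[272,304,273,304],[210,210,222,222],.075).round(4).tolist())
E
```

```text
272 304 209 235 [(209, np.int64(274), np.int64(288), 163), (211, np.int64(273), np.int64(301), 159), (213, np.int64(273), np.int64(301), 159), (215, np.int64(273), np.int64(302), 155), (217, np.int64(273), np.int64(302), 153), (219, np.int64(273), np.int64(303), 146), (221, np.int64(272), np.int64(304), 197), (223, np.int64(272), np.int64(304), 233), (225, np.int64(272), np.int64(304), 238), (227, np.int64(272), np.int64(304), 237), (229, np.int64(272), np.int64(304), 237), (231, np.int64(272), np.int64(304), 237), (233, np.int64(272), np.int64(304), 237), (235, np.int64(273), np.int64(303), 235)]
[[0.5866, -0.1842, 0.032], [0.5851, -0.2346, 0.032]]
blue edges [[0.5866, -0.1775, 0.02], [0.5848, -0.2417, 0.02], [0.425, -0.1708, 0.02], [0.4232, -0.2459, 0.02]]
railtop inner/outer [[0.5529, -0.1856, 0.032], [0.5521, -0.2337, 0.032]]
tab top far/near [[0.5566, -0.1966, 0.075], [0.5562, -0.2189, 0.075], [0.5478, -0.1971, 0.075], [0.5474, -0.2189, 0.075]]
```

>>> {"op": "jog_arm", "data": {"plan": [[0, 0, 0.006, -3.5, 5.6, 40, 0], [0, 0, 0.006, -3.5, 5.6, 74, 0], [0, 0, 0.006, -3.5, 5.6, 74, 0], [0, 0, 0.006, -3.5, 5.6, 74, -1], [0, 0, 0.006, -3.5, 5.6, 74, -1], [0, 0, 0.006, -3.5, 5.6, 74, -1], [0, 0, 0.006, -3.5, 5.6, 74, -1], [0, 0, 0.006, -3.5, 5.6, 74, -1]], "squeeze": 8}}

```text
time: 2.25
ee_pos: [0.5424, -0.2047, 0.0586]
eef_rot: [1.0, -0.011, 0.001, -0.002]
ft_force: [-0.7, 12.1, 4.6]
width: 0.0238
grip_force: 8.0
```

>>> {"op": "jog_arm", "data": {"plan": [[0, 0, 0, 0, -2, 0, -1], [0, 0, 0, -5, -2, 0, -1], [0, 0, 0, -15, -2, 0, -1], [0, 0, 0, -25, -2, 0, -1], [0, 0, 0, -35, -2, 0, -1], [0, 0, 0, -45, -2, 0, -1], [0, 0, 0, -45, -2, 0, -1]], "squeeze": 8}}

```text
time: 2.95
ee_pos: [0.4965, -0.2033, 0.0586]
eef_rot: [1.0, -0.012, 0.001, -0.001]
ft_force: [-1.9, 10.8, 6.7]
width: 0.024
grip_force: 8.0
```

>>> {"op": "jog_arm", "data": {"plan": [[0, 0, 0, -8, -2, 0, -1], [0, 0, 0, -16, -3, 0, -1], [0, 0, 0, -24, -3, 0, -1], [0, 0, 0, -32, -3, 0, -1], [0, 0, 0, -32, -3, 0, -1]]}}

```text
time: 3.45
ee_pos: [0.4641, -0.2021, 0.0584]
eef_rot: [1.0, -0.013, 0.001, 0.001]
ft_force: [-1.3, 3.6, 10.9]
width: 0.0237
grip_force: 8.0
```

Run:
```python
from h import *
s=state();print(s["ee_pos"],s["eef_rot"],s["ft_force"],s["torque"],s["joint_positions"].round(3))
```

```text
[ 0.46406401 -0.20212393  0.05842843] [ 9.99916202e-01 -1.28755282e-02  1.14218387e-03  7.10956792e-04] [-1.26202272  3.5720923  10.93188075] [ 0.82183916  0.42794829 -0.04567412] [ 0.67   0.261 -0.389  1.937  0.121  0.963 -1.372]
```

>>> {"op": "jog_arm", "data": {"plan": [[0, 0, 0, 0, 0, 0, 0], [0, 0, 0, 0, 0, 0, 0], [0, 0, 0, 0, 0, -40, 0], [0, 0, 0, 0, 0, -80, 0.5], [0, 0, 0, 0, 0, -120, 1], [0, 0, 0, 0, 0, -160, 1], [0, 0, 0, 0, 0, -160, 1]]}}

```text
time: 4.15
ee_pos: [0.4661, -0.2028, 0.2221]
eef_rot: [1.0, -0.013, 0.004, 0.002]
ft_force: [-0.2, 0.0, -0.2]
width: 0.0682
grip_force: 0.0
```

Run:
```python
from h import *
from bench import camera
s=state();print(s["ee_pos"],s["ft_force"])
R=tool(69.5,50);p=np.array([.497,.119,.0362])+.010*R.as_matrix()[:,2]-.10*R.as_matrix()[:,2];print(p)
go(p,R,s)
```

```text
[ 0.4660979  -0.20275925  0.2220613 ] [-0.24894503  0.01100087 -0.15701755]
[0.4728553  0.05442207 0.09405088]
turn [ 0.546  0.751 -1.151] shift [  -0.8 -257.8  127. ]
```

>>> {"op": "jog_arm", "data": {"plan": [[0.546, 0.751, -1.151, -1, -258, 60, 1], [0.546, 0.751, -1.151, -1, -258, 60, 1], [0.546, 0.751, -1.151, -1, -258, 60, 1], [0.546, 0.751, -1.151, -1, -258, 60, 1], [0.546, 0.751, -1.151, -1, -258, 60, 1], [0.546, 0.751, -1.151, -1, -258, 60, 1], [0.546, 0.751, -1.151, -1, -258, 60, 1], [0.546, 0.751, -1.151, -1, -258, 127, 1], [0.546, 0.751, -1.151, -1, -258, 127, 1], [0.546, 0.751, -1.151, -1, -258, 127, 1], [0.546, 0.751, -1.151, -1, -258, 127, 1], [0.546, 0.751, -1.151, -1, -258, 127, 1]]}}

```text
time: 5.35
ee_pos: [0.4689, 0.0551, 0.0877]
eef_rot: [0.746, 0.514, 0.345, -0.246]
ft_force: [0.4, 0.2, -0.1]
width: 0.0869
grip_force: 0.0
```

>>> {"op": "jog_arm", "data": {"plan": [[0, 0, 0, 0, 0, 0, 1], [0, 0, 0, 0, 0, 0, 1]]}}

```text
time: 5.55
ee_pos: [0.4694, 0.0567, 0.0899]
eef_rot: [0.746, 0.515, 0.345, -0.244]
ft_force: [0.5, 0.4, 0.3]
width: 0.0871
grip_force: 0.0
```

Run:
```python
from h import *
from bench import camera
s=state();print(s["ee_pos"],s["joint_positions"].round(3),s["time"])
c=camera("wrist");np.savez("pics/wrist2.npz",**c);cv2.imwrite("pics/wrist2.png",c["image"][:,:,::-1])
R=tool(69.5,50);p=np.array([.497,.119,.0362])+.010*R.as_matrix()[:,2]
go(p,R,s)
```

```text
[0.46942841 0.05666183 0.08988639] [ 0.706  0.269 -0.355  2.184 -0.984  1.005  0.684] 5.55
turn [-0.005  0.001 -0.007] shift [ 2.7  4.5 96.6]
```

View pics/wrist2.png

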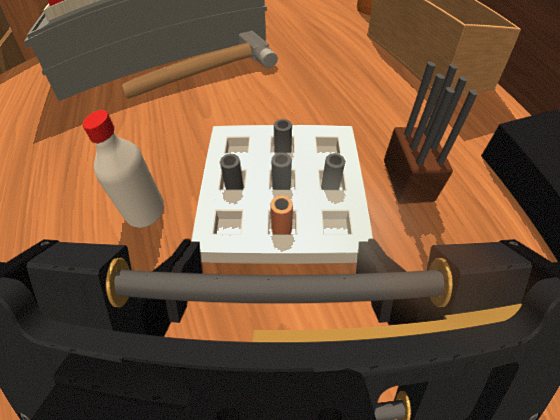

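The wrist view shows the copper top ring at (282,202). It sits in the front-middle pocket, with the fingers on either side (inner edges ≈196 and 360). I'll check its position by ray.

Run:
```python
from h import *
c=load("wrist2");s=state()
print("cu top",wray(c,s,282,203,.046).round(4),"steel tops",wray(c,s,[282,230,334,283],[158,158,158,125],.046).round(4).tolist())
print("tray corners",wray(c,s,[213,353,202,371],[126,126,252,252],.02).round(4).tolist())
R=Rn.from_quat(s["eef_rot"])
for q in([.497,.119,.036],):print(R.inv().apply(np.array(q)-s["ee_pos"])*1e3)
```

```text
cu top [[0.4957 0.1193 0.046 ]] steel tops [[0.5126, 0.1636, 0.046], [0.4706, 0.1802, 0.046], [0.5551, 0.1479, 0.046], [0.529, 0.2036, 0.046]]
tray corners [[0.4688, 0.2588, 0.02], [0.6111, 0.2045, 0.02], [0.4246, 0.1143, 0.02], [0.5526, 0.0653, 0.02]]
[ 2.35450366  4.39275096 86.81368636]
```

>>> {"op": "jog_arm", "data": {"plan": [[0, 0, 0, 2.5, 4, 30, 1], [0, 0, -0.007, 2.5, 4, 65, 1], [0, 0, -0.007, 2.5, 4, 90, 1], [0, 0, -0.007, 2.5, 4, 96.5, 1], [0, 0, -0.007, 2.5, 4, 96.5, 1], [0, 0, -0.007, 2.5, 4, 96.5, 1]]}}

```text
time: 6.2
ee_pos: [0.4995, 0.1251, 0.0302]
eef_rot: [0.744, 0.518, 0.346, -0.243]
ft_force: [-0.1, -0.7, 0.2]
width: 0.087
grip_force: 0.0
```

Run:
```python
from h import *
s=state();print(s["ee_pos"],s["ft_force"])
R=tool(69.5,50);p=np.array([.4965,.119,.0362])+.010*R.as_matrix()[:,2]
go(p,R,s)
```

```text
[0.4995127  0.12506408 0.03015991] [-0.11468724 -0.70290242  0.22938689]
turn [-0.005 -0.     0.001] shift [ 0.3 -0.7  1. ]
```

Good position, no contact. Now I'll close.

>>> {"op": "jog_arm", "data": {"plan": [[0, 0, 0, 0.3, -0.7, 0.5, -1], [0, 0, 0, 0.3, -0.7, 0.5, -1], [0, 0, 0, 0.3, -0.7, 0.5, -1], [0, 0, 0, 0.3, -0.7, 0.5, -1], [0, 0, 0, 0.3, -0.7, 0.5, -1], [0, 0, 0, 0.3, -0.7, 0.5, -1], [0, 0, 0, 0.3, -0.7, 0.5, -1], [0, 0, 0, 0.3, -0.7, 0.5, -1]], "squeeze": 25}}

```text
time: 7.0
ee_pos: [0.4987, 0.1267, 0.0293]
eef_rot: [0.744, 0.518, 0.346, -0.243]
ft_force: [-0.7, -0.3, 0.5]
width: 0.0311
grip_force: 0.0
```

Run:
```python
from h import *
s=state();print(s["ee_pos"],s["ft_force"],s["width"],s["grip_force"])
go(s["ee_pos"]+[0,0,.06],Rn.from_quat(s["eef_rot"]),s)
```

```text
[0.49868703 0.12670552 0.02933459] [-0.74874107 -0.29816382  0.48669735] 0.031097246770392193 0.0
turn [0. 0. 0.] shift [ 46.   -0.2 -38.5]
```

>>> {"op": "jog_arm", "data": {"plan": [[0, 0, 0, 0, 0, 0, -1], [0, 0, 0, 0, 0, 0, -1], [0, 0, 0, 0, 0, 0, -1], [0, 0, 0, 0, 0, 0, -1], [0, 0, 0, 0, 0, 0, -1]], "squeeze": 25}}

```text
time: 7.5
ee_pos: [0.4987, 0.1267, 0.0294]
eef_rot: [0.744, 0.518, 0.346, -0.243]
ft_force: [0.3, 0.3, -0.6]
width: 0.017
grip_force: 25.0
```

>>> {"op": "jog_arm", "data": {"plan": [[0, 0, 0, 11.5, 0, -9.6, -1], [0, 0, 0, 23, 0, -19.2, -1], [0, 0, 0, 34.5, 0, -29, -1], [0, 0, 0, 46, 0, -38.5, -1], [0, 0, 0, 69, 0, -58, -1], [0, 0, 0, 92, 0, -77, -1], [0, 0, 0, 115, 0, -96, -1], [0, 0, 0, 115, 0, -96, -1]]}}

```text
time: 8.3
ee_pos: [0.5009, 0.1265, 0.1826]
eef_rot: [0.743, 0.519, 0.348, -0.241]
ft_force: [0.1, -0.0, -0.7]
width: 0.0174
grip_force: 25.0
```

Run:
```python
from h import *
from bench import camera
s=state();print(s["ee_pos"],s["width"],s["grip_force"],s["ft_force"])
c=camera("side");np.savez("pics/side2.npz",**c);cv2.imwrite("pics/side2.png",cv2.resize(c["image"][130:270,200:400,::-1],(800,560),interpolation=cv2.INTER_CUBIC))
# place: hover
b=10;R=tool(-1.4,-b);z=R.as_matrix()[:,2]
p=np.array([.532,-.2035,.12]);go(p,R,s)
```

```text
[0.50087295 0.12652058 0.18261651] 0.017398466269400063 24.969671666622162 [ 0.13765628 -0.02632177 -0.74008238]
turn [-0.441 -0.907  1.217] shift [-240.2  143.1 -188.8]
```

View pics/side2.png

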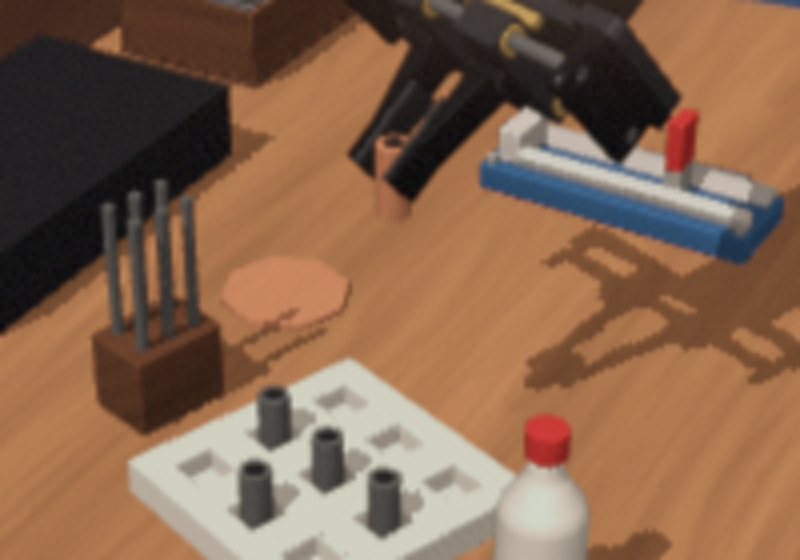

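The ferrule is held upright in the fingers at crop (393,175). The four steel ferrules are still in their pockets and the jaw stands well back. Next I'll move over the trough.

>>> {"op": "jog_arm", "data": {"plan": [[-0.441, -0.907, 1.217, -240, 143, -189, -1], [-0.441, -0.907, 1.217, -240, 143, -189, -1], [-0.441, -0.907, 1.217, -240, 143, -189, -1], [-0.441, -0.907, 1.217, -240, 143, -189, -1], [-0.441, -0.907, 1.217, -240, 143, -189, -1], [-0.441, -0.907, 1.217, -240, 143, -189, -1], [-0.441, -0.907, 1.217, -240, 143, -189, -1], [-0.441, -0.907, 1.217, -240, 143, -189, -1], [-0.441, -0.907, 1.217, -240, 143, -189, -1], [-0.441, -0.907, 1.217, -240, 143, -189, -1], [-0.441, -0.907, 1.217, -240, 143, -189, -1], [-0.441, -0.907, 1.217, -240, 143, -189, -1]]}}

```text
time: 9.55
ee_pos: [0.5303, -0.2009, 0.1138]
eef_rot: [0.996, -0.01, -0.092, -0.003]
ft_force: [0.7, 0.5, -0.6]
width: 0.017
grip_force: 25.0
```

>>> {"op": "jog_arm", "data": {"plan": [[0, 0, 0, 0, 0, 0, -1], [0, 0, 0, 0, 0, 0, -1]]}}

```text
time: 9.75
ee_pos: [0.5291, -0.204, 0.1155]
eef_rot: [0.996, -0.012, -0.09, -0.002]
ft_force: [-0.8, 0.3, -0.6]
width: 0.0174
grip_force: 25.0
```

Run:
```python
from h import *
from bench import camera
s=state();print(s["ee_pos"],s["width"],s["grip_force"],s["joint_positions"].round(3))
c=camera("side");np.savez("pics/side3.npz",**c);cv2.imwrite("pics/side3.png",cv2.resize(c["image"][60:200,280:480,::-1],(800,560),interpolation=cv2.INTER_CUBIC))
R=tool(-1.4,-10)
go([.532,-.2035,.055],R,s);go([.532,-.2035,.037],R,s)
```

```text
[ 0.52910773 -0.20395638  0.11552959] 0.017424819900133 24.970984160900116 [ 0.312  0.418 -0.064  1.588  0.066  1.314 -1.365]
turn [-0.003  0.006  0.001] shift [13.7 -0.4 59. ]
turn [-0.003  0.006  0.001] shift [16.9 -0.3 76.7]
```

View pics/side3.png

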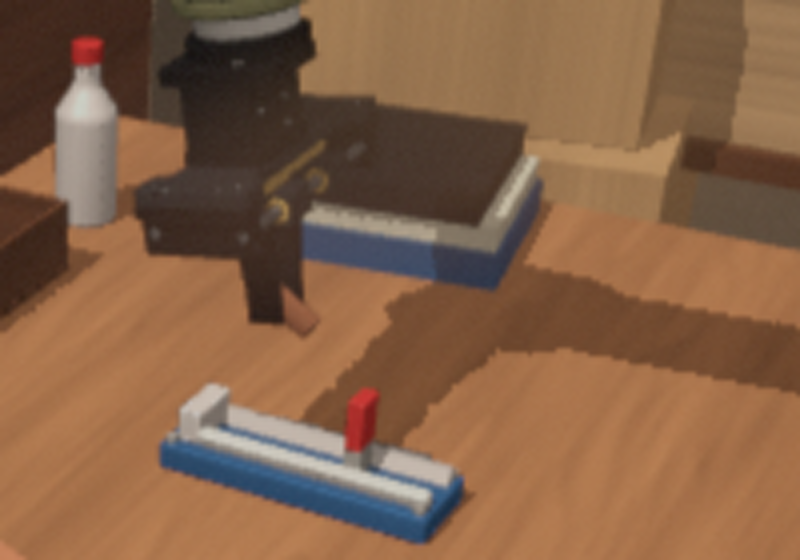

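The copper end slopes down and to the right out of the fingers at (300,312), above the trough, as intended. I'll lower it.

>>> {"op": "jog_arm", "data": {"plan": [[0, 0, 0, 7, 0, 30, -1], [0, 0.006, 0, 13.7, 0, 58, -1], [0, 0.006, 0, 14.6, 0, 63, -1], [0, 0.006, 0, 15.5, 0, 68, -1], [0, 0.006, 0, 15.5, 0, 68, -1]]}}

```text
time: 10.3
ee_pos: [0.5331, -0.2036, 0.047]
eef_rot: [0.996, -0.012, -0.087, -0.002]
ft_force: [-0.5, 0.4, -0.8]
width: 0.0172
grip_force: 25.0
```

Run:
```python
from h import *
s=state();print(s["ee_pos"],s["ft_force"]);go([.532,-.2035,.037],tool(-1.4,-10),s)
```

```text
[ 0.53310099 -0.20356363  0.04704023] [-0.48609614  0.37492426 -0.7728919 ]
turn [-0.002 -0.001  0.   ] shift [ 0.6 -0.  10.1]
```

>>> {"op": "jog_arm", "data": {"plan": [[0, 0, 0, 0.6, 0, 4, -1], [0, 0, 0, 1, 0, 7, -1], [0, 0, 0, 1, 0, 9, -1], [0, 0, 0, 1, 0, 9, -1]]}}

```text
time: 10.7
ee_pos: [0.5323, -0.203, 0.0372]
eef_rot: [0.996, -0.012, -0.087, -0.002]
ft_force: [-0.5, -0.2, -0.0]
width: 0.0176
grip_force: 25.0
```

Run:
```python
from h import *
from bench import camera
s=state();print(s["ee_pos"],s["ft_force"])
for n in("side","scene"):
    c=camera(n);np.savez(f"pics/{n}4.npz",**c);
    W=pts(c);hsv=cv2.cvtColor(c["image"],cv2.COLOR_RGB2HSV).astype(int)
    m=(abs(W[...,0]-.52)<.045)&(abs(W[...,1]+.203)<.016)&(W[...,2]>.022)&(W[...,2]<.07)&(hsv[...,1]>90)&((hsv[...,0]<18)|(hsv[...,0]>174))
    if m.sum():print(n,m.sum(),W[m].min(0).round(3),W[m].max(0).round(3),W[m].mean(0).round(4))
    if n=="scene":cv2.imwrite("pics/scene4.png",cv2.resize(c["image"][220:340,90:250,::-1],(800,600),interpolation=cv2.INTER_CUBIC))
```

```text
[ 0.53227838 -0.20302888  0.03722377] [-0.49704558 -0.18184991 -0.00774126]
side 79 [ 0.503 -0.219  0.034] [ 0.548 -0.187  0.068] [ 0.518  -0.1994  0.0486]
scene 69 [ 0.528 -0.215  0.045] [ 0.548 -0.189  0.065] [ 0.5432 -0.201   0.0543]
```

View pics/scene4.png

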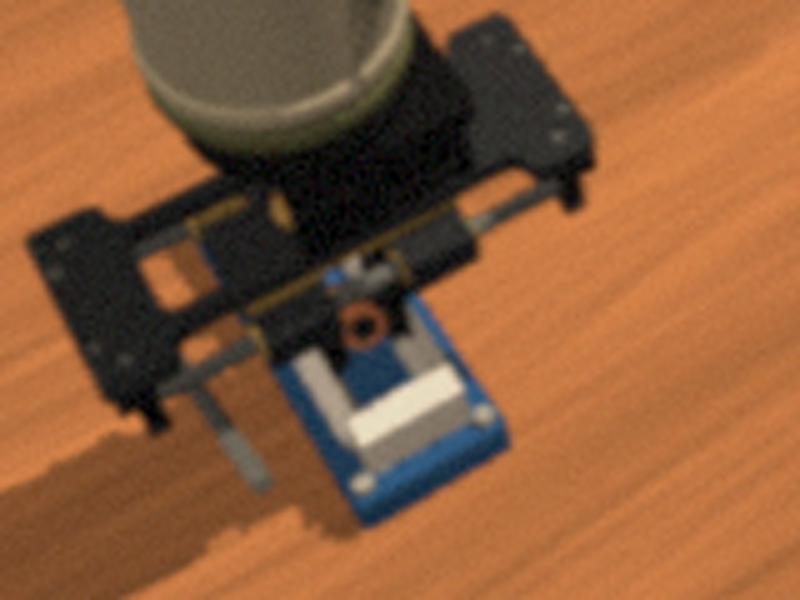

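The ferrule's ring at (363,326) is centred between the rails, in front of the stop, with no contact yet. I'll lower it slightly and release.

>>> {"op": "jog_arm", "data": {"plan": [[0, 0, 0, 0, 0, 1.5, -1], [0, 0, 0, 0.3, 0, 2.5, -1], [0, 0, 0, 0.3, 0, 2.5, -1]], "squeeze": 8}}

```text
time: 11.1
ee_pos: [0.5322, -0.203, 0.0347]
eef_rot: [0.996, -0.012, -0.087, -0.002]
ft_force: [-0.7, -0.4, -0.0]
width: 0.0179
grip_force: 8.0
```

>>> {"op": "jog_arm", "data": {"plan": [[0, 0, 0, 0, 0, 0, -0.4], [0, 0, 0, 0, 0, 0, -0.3], [0, 0, 0, 0, 0, 0, -0.3], [0, 0, 0, 0, 0, 0, -0.3]]}}

```text
time: 11.5
ee_pos: [0.5323, -0.2031, 0.0349]
eef_rot: [0.996, -0.012, -0.087, -0.002]
ft_force: [0.3, 0.5, 0.3]
width: 0.0298
grip_force: 0.0
```

Run:
```python
from h import *
s=state();print(s["ee_pos"],s["ft_force"],s["width"])
go([.545,-.2035,.16],tool(-1.4,0),s)
```

```text
[ 0.53232557 -0.20312139  0.03493755] [0.26663132 0.46558219 0.26189068] 0.02984849444323436
turn [-0.002  0.174  0.   ] shift [-9.200e+00 -1.000e-01 -1.254e+02]
```

>>> {"op": "jog_arm", "data": {"plan": [[0, 0, 0, 0, 0, -20, -0.3], [0, 0, 0, 0, 0, -50, -0.2], [0, 0, 0, 0, 0, -100, 0], [0, 0.1, 0, 0, 0, -150, 0], [0, 0.174, 0, 0, 0, -150, 0], [0, 0.174, 0, 0, 0, -150, 0]]}}

```text
time: 12.1
ee_pos: [0.558, -0.2049, 0.1848]
eef_rot: [1.0, -0.013, 0.002, -0.0]
ft_force: [0.1, -0.6, -0.3]
width: 0.0431
grip_force: 0.0
```

Run:
```python
from h import *
from bench import camera
s=state();print(s["ee_pos"],s["time"])
c=camera("side");np.savez("pics/side5.npz",**c);cv2.imwrite("pics/side5.png",cv2.resize(c["image"][130:210,300:420,::-1],(780,520),interpolation=cv2.INTER_CUBIC))
W=pts(c);hsv=cv2.cvtColor(c["image"],cv2.COLOR_RGB2HSV).astype(int)
m=(abs(W[...,0]-.52)<.045)&(abs(W[...,1]+.203)<.02)&(W[...,2]>.022)&(W[...,2]<.07)&(hsv[...,1]>90)&((hsv[...,0]<18)|(hsv[...,0]>174))
if m.sum():print(m.sum(),W[m].min(0).round(3),W[m].max(0).round(3),W[m].mean(0).round(4))
go([.4641,-.202,.13],tool(-1.4,0),s)
```

```text
[ 0.55797601 -0.20491717  0.18481236] 12.1
75 [ 0.512 -0.207  0.029] [ 0.551 -0.192  0.042] [ 0.5302 -0.1985  0.0361]
turn [-0.    -0.004 -0.001] shift [-94.2  -0.5  54.4]
```

View pics/side5.png

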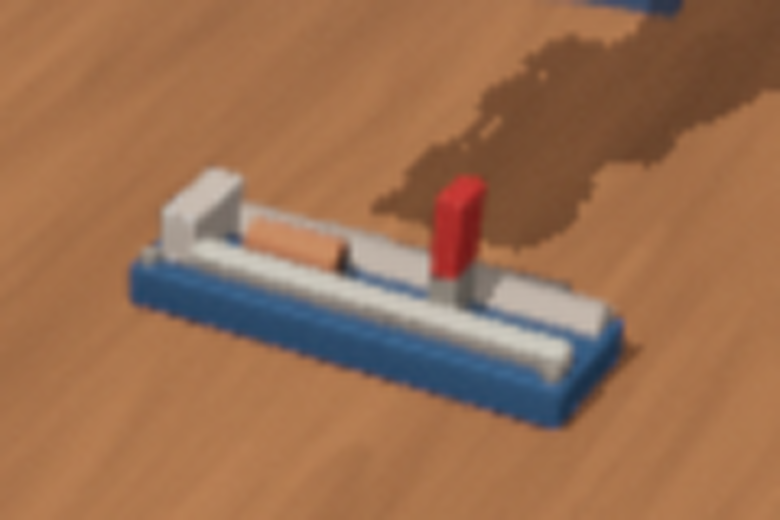

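The ferrule lies in the trough at crop (297,245), between the stop and the jaw, and the tab is at (460,225). Now I'll take the tab again.

>>> {"op": "jog_arm", "data": {"plan": [[0, 0, 0, -45, 0, 0, 0], [0, 0, 0, -94, -0.5, 20, 0], [0, 0, 0, -94, -0.5, 55, 0], [0, 0, 0, -94, -0.5, 55, 0], [0, 0, 0, -94, -0.5, 90, 0], [0, 0, 0, -94, -0.5, 127, 0], [0, 0, 0, -94, -0.5, 127, 0], [0, 0, 0, -94, -0.5, 127, -1], [0, 0, 0, -94, -0.5, 127, -1], [0, 0, 0, -94, -0.5, 127, -1], [0, 0, 0, -94, -0.5, 127, -1], [0, 0, 0, -94, -0.5, 127, -1]], "squeeze": 10}}

```text
time: 13.35
ee_pos: [0.4655, -0.2021, 0.0573]
eef_rot: [1.0, -0.012, 0.001, -0.0]
ft_force: [-0.5, -3.1, 6.9]
width: 0.024
grip_force: 10.0
```

>>> {"op": "jog_arm", "data": {"plan": [[0, 0, 0, 5, 0, 0, -1], [0, 0, 0, 12, 0, 0, -1], [0, 0, 0, 20, 0, 0, -1], [0, 0, 0, 28, 0, 0, -1], [0, 0, 0, 36, 0, 0, -1], [0, 0, 0, 44, 0, 0, -1], [0, 0, 0, 48, 0, 0, -1], [0, 0, 0, 48, 0, 0, -1]]}}

```text
time: 14.15
ee_pos: [0.5137, -0.2035, 0.0573]
eef_rot: [1.0, -0.013, 0.001, 0.0]
ft_force: [-0.3, -4.3, 6.7]
width: 0.024
grip_force: 10.0
```

>>> {"op": "jog_arm", "data": {"plan": [[0, 0, 0, 1.5, 0, 0, -1], [0, 0, 0, 3, 0, 0, -1], [0, 0, 0, 4, 0, 0, -1], [0, 0, 0, 4, 0, 0, -1]]}}

```text
time: 14.55
ee_pos: [0.5169, -0.2036, 0.0573]
eef_rot: [1.0, -0.013, 0.001, -0.0]
ft_force: [-3.2, -2.5, 8.5]
width: 0.0238
grip_force: 10.0
```

>>> {"op": "jog_arm", "data": {"plan": [[0, 0, 0, 1, 0, 0, -1], [0, 0, 0, 2, 0, 0, -1], [0, 0, 0, 2, 0, 0, -1]]}}

```text
time: 14.85
ee_pos: [0.5189, -0.2037, 0.0573]
eef_rot: [1.0, -0.013, 0.001, -0.0]
ft_force: [-0.8, -4.0, 9.1]
width: 0.0237
grip_force: 10.0
```

>>> {"op": "jog_arm", "data": {"plan": [[0, 0, 0, 1, 0, 0, -1], [0, 0, 0, 2, 0, 0, -1], [0, 0, 0, 2, 0, 0, -1]]}}

```text
time: 15.15
ee_pos: [0.5208, -0.2037, 0.0573]
eef_rot: [1.0, -0.013, 0.001, -0.0]
ft_force: [-2.1, -3.8, 7.6]
width: 0.0239
grip_force: 10.0
```

>>> {"op": "jog_arm", "data": {"plan": [[0, 0, 0, 1, 0, 0, -1], [0, 0, 0, 2, 0, 0, -1], [0, 0, 0, 2, 0, 0, -1]]}}

```text
time: 15.45
ee_pos: [0.5224, -0.2038, 0.0572]
eef_rot: [1.0, -0.013, 0.0, -0.0]
ft_force: [-4.3, -2.8, 11.0]
width: 0.0239
grip_force: 10.0
```

>>> {"op": "jog_arm", "data": {"plan": [[0, 0, 0, 1, 0, 0, -1], [0, 0, 0, 1.5, 0, 0, -1], [0, 0, 0, 1.5, 0, 0, -1]]}}

```text
time: 15.75
ee_pos: [0.5228, -0.2038, 0.0569]
eef_rot: [1.0, -0.013, -0.001, -0.0]
ft_force: [-7.9, -3.5, 12.5]
width: 0.0239
grip_force: 10.0
```

>>> {"op": "jog_arm", "data": {"plan": [[0, 0, 0, 0, 0, 0, -1], [0, 0, 0, 0, 0, 0, 0], [0, 0, 0, 0, 0, 0, 0], [0, 0, 0, 0, 0, 0, 0], [0, 0, 0, 0, 0, -40, 0], [0, 0, 0, 0, 0, -90, 0], [0, 0, 0, -40, 0, -140, 0], [0, 0, 0, -90, 0, -140, 0], [0, 0, 0, -140, 0, -140, 0], [0, 0, 0, -140, 0, -140, 0]]}}

```text
time: 16.75
ee_pos: [0.3798, -0.1996, 0.1959]
eef_rot: [1.0, -0.013, -0.0, -0.001]
ft_force: [-0.3, -0.2, 0.3]
width: 0.0434
grip_force: 0.0
```

Run:
```python
from h import *
from bench import camera
s=state();print(s["ee_pos"],s["time"])
ims=[]
for n,b in(("side",(130,210,300,420)),("scene",(235,335,100,250))):
    c=camera(n);np.savez(f"pics/{n}6.npz",**c);ims.append(cv2.resize(c["image"][b[0]:b[1],b[2]:b[3],::-1],(400,267),interpolation=cv2.INTER_CUBIC))
    W=pts(c);hsv=cv2.cvtColor(c["image"],cv2.COLOR_RGB2HSV).astype(int)
    r=(hsv[...,1]>90)&((hsv[...,0]<18)|(hsv[...,0]>174))&(abs(W[...,1]+.203)<.02)
    for k,m in(("cu",r&(abs(W[...,0]-.55)<.035)&(W[...,2]>.026)&(W[...,2]<.045)),("tab",r&(abs(W[...,0]-.52)<.03)&(W[...,2]>.05)&(W[...,2]<.085))):
        if m.sum():print(n,k,m.sum(),W[m].min(0).round(3),W[m].max(0).round(3),W[m].mean(0).round(4))
cv2.imwrite("pics/fin.png",np.hstack(ims))
```

```text
[ 0.37977174 -0.1995525   0.19586876] 16.75
side cu 79 [ 0.516 -0.223  0.029] [ 0.568 -0.192  0.045] [ 0.5473 -0.2005  0.0366]
side tab 89 [ 0.513 -0.217  0.05 ] [ 0.529 -0.189  0.079] [ 0.5196 -0.1987  0.0659]
scene cu 147 [ 0.528 -0.214  0.028] [ 0.565 -0.192  0.045] [ 0.5446 -0.2046  0.0363]
scene tab 146 [ 0.518 -0.215  0.05 ] [ 0.533 -0.192  0.076] [ 0.5281 -0.2038  0.0664]
```

View pics/fin.png

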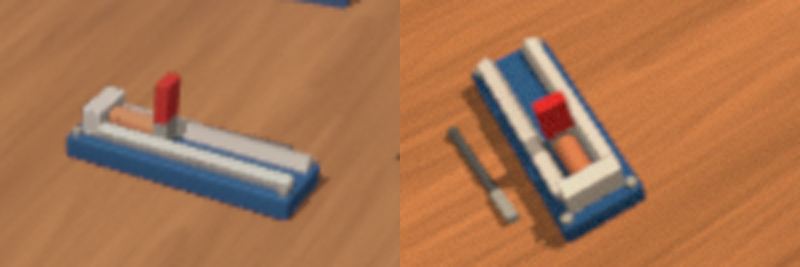

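The ferrule lies lengthwise between stop and jaw, at (130,120) in the left crop and (573,152) in the right, with no visible gap at either end. The arm is clear of the bench, so I'm handing in.

```bash
python3 -c "
from bench import order
print(order.close_job())"
```

```text
the job is handed in; nothing more can be done
None
```

The copper ferrule lies lengthwise in the cradle trough, held snugly between the jaw and the end stop. The last images show the arm clear, and the job was handed in after about 17 s of robot time; no verdict was returned.

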